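# Clamp the bone blank in the planing jig

### The job

Push the bone block that lies in the planing jig fully home against the end stop with a fingertip, and then, pushing on the cam's lever arm with one finger, turn it round until the cam clamps the block tight and square against the fence. Do not pick anything up, and leave the spare block, the tin and the awl where they lie.

Things in the scene. Friction and masses are not known exactly. Their poses are not given: they have to be found in the camera images.
- jig: Wooden planing jig fixed to the bench: flat bed 150 (its x) x 250 (its y) x 18 mm thick, origin at the centre of its underside, z up. On it stand two maple strips 20 mm high: the fence along the +x edge (inner face at x = +45 mm) and the end stop across the +y end (inner face at y = +85 mm, from x = -23 to +45 mm). Cam pivot at x = -13.7, y = +45 mm.
- seat (a point): Where the underside centre of the bone block belongs when fully home in the corner of fence and end stop, on the bed, 18 mm above the bench. Fixed to the jig, same axes: +x points into the fence, +y into the end stop.
- bone_block: Cream bone block to be clamped, loose on the jig's bed: 32 (x) x 70 (y) x 24 mm high, about 100 g, origin at the centre of its underside. It starts 70 to 95 mm short of the end stop, 6 to 14 mm off the fence, slightly skewed, clear of the cam.
- cam_lever: Dark wooden cam and lever in one piece on a vertical bolt in the jig's bed. Origin on the pivot axis, 21 mm above the bench; its x axis points along the lever. Cam: disc of radius 22 mm, 18 mm thick, centre 6 mm off the pivot. Lever: 16 mm wide, from 23 to 37 mm above the bench, reaching 100 mm from the pivot, round end of radius 10 mm. It turns about z and stays where it is left.
- cam_pivot (a point): The pivot axis at bed height, fixed to the jig. Lever directions, counterclockwise from above from the jig's +x: 165 to 194 degrees at the start (slack); at about 263 with the block on the fence the cam first touches it; 291 is the end of travel, full grip. Turning counterclockwise grips; it also rubs the block towards the end stop, and the grip stays when let go.
- lever_end (a point): Point on the lever's centre line, 85 mm from the pivot, 30 mm above the bench. Pushing square to the lever here takes about 1 N while the cam is slack, 4 N at 269 degrees (block gripped by about 25 N), 9 N at 282 degrees and up to about 15 N at the end of travel (about 100 N).
- spare_block: A second bone block like the first, lying on the bench to the left. Leave it alone.
- copper_tin: Dented copper tool tin 79 x 119 x 49 mm high on the bench to the right, origin at the centre of its underside. Leave it alone.
- awl: Awl with a cherry handle and brass ferrule, 158 mm long, 24 mm thick, lying on the bench beyond the tin, to the right. Leave it alone.
Things that resemble listed ones, but are neither listed nor needed, are in the scene too. Leave any green, orange or pink look-alike of the bone_block alone.

How it is judged (in metres and radians):
On the way, in this order (a step that is already met when the one before it is completed fails the run):
1. the bone block is home against the end stop (within 3 mm) while the cam is still slack (y of bone_block in the frame of seat above -0.003 m and y of lever_end in the frame of jig above -0.025 m), for 0.1 s.
2. the cam grips the block with more than 15 N (contact force between cam_lever and bone_block above 15 N), for 0.2 s.
At the end, for the whole second after the job is handed in: The bone block lies flat on the bed, within 3 mm of the end stop and of the fence and square to the fence within 0.04 rad, and the cam presses on it with more than 15 N, all at rest (y of bone_block in the frame of seat above -0.003 m and x of bone_block in the frame of seat above -0.003 m and angle between the y axis of bone_block and the y axis of jig, either way round below 0.04 rad and angle between bone_block's own z axis and vertical below 0.05 rad and z of bone_block in the frame of seat below 0.002 m and contact force between cam_lever and bone_block above 15 N and linear speed of bone_block below 0.01 m/s and angular speed of cam_lever below 0.05 rad/s); the robot touches nothing.
It fails at once if the bone block is lifted or tipped (z of bone_block in the frame of seat above 0.006 m or angle between bone_block's own z axis and vertical above 0.2 rad).
It fails at once if the spare block, the tin or the awl is moved by more than 15 mm (distance of any of spare_block, copper_tin, awl from where it was at the start of the episode above 0.015 m).
It also fails if it takes over 58 s, if anything falls off the work surface, if the arm or the gripper's body presses on something with over 40 N, if the wrist force passes 120 N, or if a joint passes its speed limit or range.

### The arm

A 6-joint arm with a two-finger parallel gripper is mounted at the origin on the work surface. World frame = base frame: x ahead of the robot, y to its left, z up, the work surface at z = 0. Lengths are in mm, angles in degrees, forces in N, time in s.
With the tool pointing down it reaches from about 300 to 850 mm from the base axis. Payload 4.2 kg.
Tool frame: the origin (TCP) lies on the centre line of the jaws, within the pads' length; the fingertips stand 14 mm ahead of it and the grasp point (between the pads) lies 5 mm behind it; z points along the fingers, y is the line along which they close (so a half turn about z gives the same grasp; the last joint's range is limited). The gripper opens to 91 mm and grips with 3 to 60 N. Pads are 32 mm wide; open, the fingers measure 118 mm over their backs; the gripper's body (76 mm by 178 mm) begins 60 mm behind the grasp point.
Start: joints at [-66.062, 18.312, 89.639, -0, 72.044, -1.146], TCP at [243.775, -520.784, 227.976] pointing down, gripper open.
Joint ranges: [-177.97, 177.97], [-48.28, 115.42], [12.27, 149.76], [-77.06, 257.06], [2.81, 150.46], [-146.56, 146.56]. Speed limits (degrees/s): [147.25, 147.25, 180, 180, 180, 180].

### API

Orientations are given as [roll, pitch, yaw] about the fixed x, y, z axes, in that order (R = Rz(yaw) Ry(pitch) Rx(roll)).
In Python, from workcell import * gives the robot as it stands. The module is installed in compiled form; this text tells all that it offers.
- The arm moves only by the shell command python3 -m crank 'ROWS' [FORCE]. ROWS is JSON, a list of rows, each an object of numbers: "grip": the finger opening in m, from 0 to 0.0912; "x", "y", "z": the shift along the tool's x, y, z in m; "yaw": the turn about the tool's z in rad. In form: [{"grip": .., "x": .., "y": .., "z": .., "yaw": ..}, ...]. A call has exactly 5 rows; each row is the pose to reach, as a shift and turn from the pose commanded when the call began, along the tool's axes at that moment; what a row does not reach only later rows make up. A row lasts 1/12 s, in which the tool goes at most 41.7 mm and 7.16 degrees, less where a joint would pass 70% of its speed; a pose out of reach is approached as far as the arm can. A call with a gripper value outside its range is refused whole. The fingers move at their own pace and stop on an object; FORCE is the grip in N (left out, the last holds). Time passes only in rows, so rows that repeat a pose let the fingers close, or fill a call up. It gives the time, the measured TCP pose, the force, the opening and the grip force at its end, in the units of the state.
- state(): the state, without advancing time (a new reading comes with each control period).
- grab_frame(name): name is "side" or "top" or "wrist"; returns the picture (420x560x3 uint8, red, green, blue); there is no depth.
- camera_model(name): a dict with "intrinsics" (3x3 intrinsics, pixels), "R" (3x3) and "t" (3): a world point X has camera coordinates R X + t. Camera axes: x right, y down, z forward; pixel columns grow to the right and rows downward; lengths in mm; the calibration is good to about 2 mm. A picture is of the moment at which its call begins: read the wrist's pose just before it. camera_model takes no time and is no camera call; for the wrist camera it gives the pose at the moment of the call.
- job_done(): hands the job in; it is judged then, once.
The state is a dict: "time_s": time; "qpos": joint angles; "qvel": joint speeds; "effort": joint torques, N m; "ee_pos": TCP position; "ee_rot": TCP orientation; "force": force on the tool from outside, world axes, zero at the start; "torque": the same for the moment, N m; "gripper_width": finger opening in mm; "gripper_force": force on a finger pad.
Only numpy, scipy, OpenCV 4.12 (cv2) and the standard library are available. Lean on these libraries where they do the work, as an engineer would, in place of code of your own. Each camera call takes 0.05 s, during which the arm holds its last target. There are 200 camera calls.

## Working session

There is one attempt and no reset: what is moved stays moved. The work goes in short steps, Python scripts to look and compute and a shell command to move; the robot and the scene stay as the last step left them, time stands still between calls to the robot, and variables do not carry over. Pictures are saved under pics/ and viewed, at most 12 in all, crops included, and the job is handed in when it is done.

```bash
mkdir -p pics
python3 - <<'E'
from workcell import *
import cv2,numpy as np
s=state();print(s)
for n in("top","side"):
    cv2.imwrite(f"pics/{n}0.png",grab_frame(n)[:,:,::-1])
    print(n,camera_model(n))
E
```

```text
{'time_s': 0.0, 'qpos': array([-6.60612981e+01,  1.83502316e+01,  8.97061714e+01,  6.53143422e-04,
        7.20428691e+01, -1.14660424e+00]), 'qvel': array([ 0.1217953 , -0.14072675, -0.12997683, -0.0311192 ,  0.06182084,
        0.11848645]), 'effort': array([ 5.23183062e-04, -4.12460268e+01, -2.31975782e+01,  7.26906513e-02,
        4.56985726e-02, -1.45488543e-04]), 'ee_pos': array([ 243.58546505, -520.33041678,  227.13597261]), 'ee_rot': array([-1.79900760e+02, -2.60735464e-03,  2.50851019e+01]), 'force': array([-0.39150711,  0.06090891, -0.81038955]), 'torque': array([0.0142768 , 0.0342631 , 0.01581564]), 'gripper_force': 0.0, 'gripper_width': 91.00001186289548}
top {'intrinsics': array([[488.28226561,   0.        , 287.68345919],
       [  0.        , 488.28226561, 214.28099497],
       [  0.        ,   0.        ,   1.        ]]), 'R': array([[ 0.00586789, -0.9999815 , -0.00160431],
       [-0.99774205, -0.0057474 , -0.06691617],
       [ 0.06690571,  0.00199334, -0.99775731]]), 't': array([ -42.77092505,  613.06223201, 1010.42884206])}
side {'intrinsics': array([[467.65143342,   0.        , 281.20254435],
       [  0.        , 467.65143342, 205.94493346],
       [  0.        ,   0.        ,   1.        ]]), 'R': array([[-0.90931375, -0.41610432, -0.00238805],
       [-0.22479474,  0.49605774, -0.8386859 ],
       [ 0.35016544, -0.7620918 , -0.54461018]]), 't': array([ 520.14450495,  179.65042559, 1072.3669623 ])}
```

View pics/top0.png

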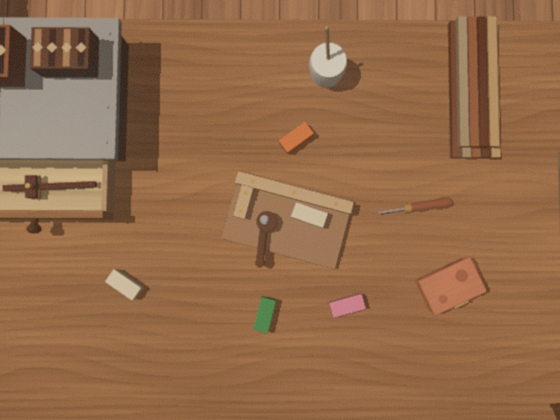

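View pics/side0.png

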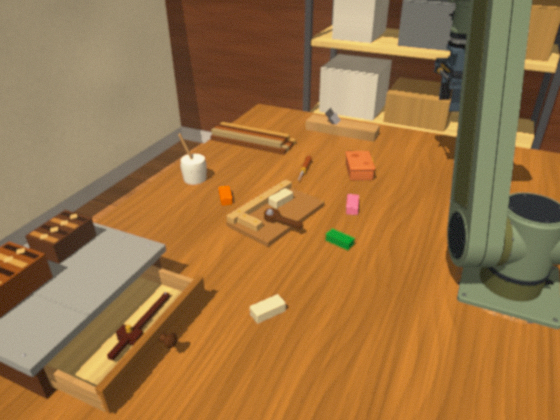

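Top view: candidates are the cream block in the jig (310,215), the spare (124,285), and the look-alikes green (265,315), pink (348,306) and orange (296,138). By the description it is the cream one lying in the jig at (310,215). The end stop is at (243,202), the fence runs from (238,180) to (353,207), and the lever goes from its pivot at about (265,222) to its tip at (262,262).

```bash
cat > h.py <<'E'
from workcell import *
import cv2,numpy as np
def ray(n,u,v,z,m=None):
    m=m or camera_model(n);K,R,t=m["intrinsics"],np.array(m["R"]),np.array(m["t"])
    d=R.T@np.linalg.solve(K,[u,v,1.]);c=-R.T@t
    return (c+d*(z-c[2])/d[2])
def rays(n,pts,z): return np.array([ray(n,u,v,z)[:2] for u,v in pts])
def rectinfo(P):
    (c,s,a)=cv2.minAreaRect(P.astype(np.float32));b=cv2.boxPoints((c,s,a))
    e=max((b[1]-b[0],b[2]-b[1]),key=np.linalg.norm)
    return np.array(c),s,np.degrees(np.arctan2(e[1],e[0]))%180
E
python3 - <<'E'
from h import *
im=cv2.imread("pics/top0.png")
c=cv2.resize(im[160:280,210:370],None,fx=5,fy=5,interpolation=cv2.INTER_CUBIC);cv2.imwrite("pics/crop1.png",c)
hsv=cv2.cvtColor(im,cv2.COLOR_BGR2HSV)
for p in[(310,215),(243,202),(300,193),(285,235),(262,250),(265,220),(240,260),(124,285)]:print(p,hsv[p[1],p[0]])
E
```

```text
(310, 215) [ 19  56 204]
(243, 202) [ 16  92 189]
(300, 193) [ 16  95 186]
(285, 235) [ 13 112 161]
(262, 250) [ 11 126 107]
(265, 220) [ 12  28 166]
(240, 260) [ 14 139 158]
(124, 285) [ 17  58 206]
```

View pics/crop1.png

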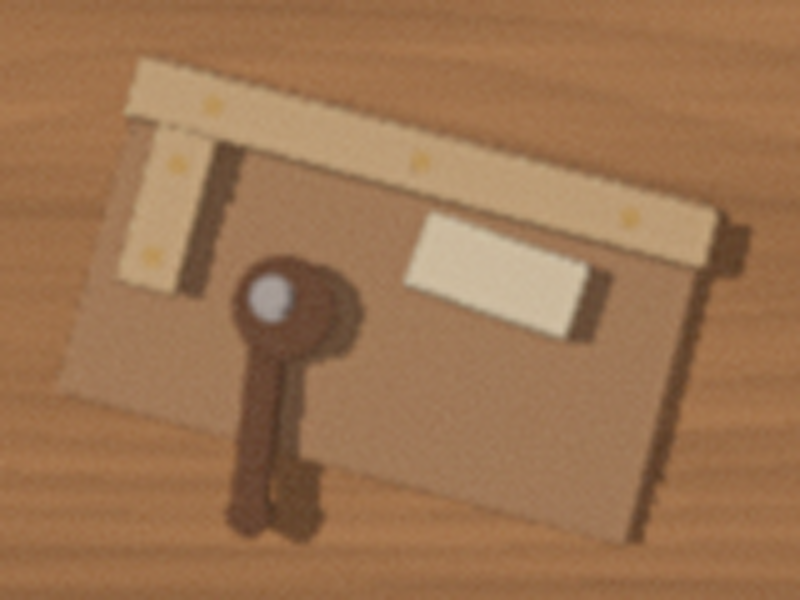

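The crop confirms it: the cream block at crop (495,275) lies skewed beside the fence. The silver bolt is at crop (270,298), with the lever tip at (248,520).

```bash
cat >> h.py <<'E'
def measure(im):
    """im BGR of top view -> jig origin, jig yaw, block etc."""
    hsv=cv2.cvtColor(im,cv2.COLOR_BGR2HSV);roi=np.zeros(im.shape[:2],np.uint8);roi[165:275,215:362]=255
    def big(m,k=0):
        cs=cv2.findContours(m&roi,cv2.RETR_EXTERNAL,cv2.CHAIN_APPROX_NONE)[0]
        return sorted(cs,key=cv2.contourArea)[::-1]
    map_=cv2.inRange(hsv,(10,76,172),(25,106,255)); bon=cv2.inRange(hsv,(10,20,180),(35,74,255))
    drk=cv2.inRange(hsv,(0,100,60),(20,255,118))
    return big(map_),big(bon),big(drk)
E
python3 - <<'E'
from h import *
im=cv2.imread("pics/top0.png")
M,B,D=measure(im)
for n,L,z in(("maple",M,38),("bone",B,42),("dark",D,37)):
    for c in L[:4]:
        if cv2.contourArea(c)<50: continue
        P=rays("top",c[:,0,:],z);print(n,cv2.contourArea(c),*rectinfo(P))
# hand corners from crop (x/5+210-0.4)
g=lambda *p:[((u+.5)/5+209.5,(v+.5)/5+159.5) for u,v in p]
print("fence outer",rays("top",g((138,57),(718,210)),38),"inner",rays("top",g((240,147),(700,268)),38))
print("stop inner",rays("top",g((180,295),(215,140)),38))
print("bed corners",rays("top",g((60,390),(632,543)),18))
print("bolt",rays("top",g((270,298)),39),"tip",rays("top",g((248,537)),37), "block",rays("top",g((430,211),(590,267),(567,339),(404,283)),42))
print("lever edges",rays("top",g((245,370),(283,370),(232,500),(272,500)),37))
E
```

```text
maple 1526.0 [627.50054932 -43.40858459] (247.98471069335938, 91.14400482177734) 76.20175
bone 451.5 [611.85919189 -82.66160583] (68.588623046875, 30.816965103149414) 71.66911
dark 844.0 [560.85473633  -1.05770493] (52.11294174194336, 115.79440307617188) 179.247
dark 184.0 [ 570.71343994 -159.60087585] (16.758089065551758, 139.4174041748047) 159.57747
dark 122.5 [634.13165283  35.5160675 ] (11.723065376281738, 63.27885055541992) 165.14774
fence outer [[ 702.09986106   66.70776977]
 [ 639.32892415 -175.26575442]] inner [[ 664.54028295   23.72759255]
 [ 615.11567384 -167.72124815]]
stop inner [[602.6445737   48.00640376]
 [667.41437868  34.17425621]]
bed corners [[ 563.34815592   99.95519243]
 [ 500.53914767 -141.35810676]]
bolt [[601.55703724  10.6006688 ]] tip [[502.86826341  18.87451188]] block [[ 637.85537915  -55.48928705]
 [ 614.98832326 -121.75139045]
 [ 585.15046863 -112.27369051]
 [ 607.91647307  -44.88607599]]
lever edges [[571.72546305  20.79086147]
 [571.81718735   5.0414879 ]
 [518.03245319  25.63105992]
 [518.13006893   9.11136778]]
```

```bash
cat >> h.py <<'E'
O=np.array([602.,-37.]);A=np.radians(-14.4);X=np.array([np.cos(A),np.sin(A)]);Y=np.array([-np.sin(A),np.cos(A)])
def jw(x,y): return O+x*X+y*Y
def wj(p): d=np.array(p)[:2]-O; return np.array([d@X,d@Y])
def go(x,y,z,yaw):
    "shift in tool axes (mm, rad) from the present pose to jig x,y, world z, world yaw"
    s=state();w=np.radians(s["ee_rot"][2]);d=jw(x,y)-s["ee_pos"][:2]
    dy=(yaw-s["ee_rot"][2]+180)%360-180
    print("x %.1f y %.1f z %.1f yaw %.3f"%(d@[np.cos(w),np.sin(w)],d@[np.sin(w),-np.cos(w)],s["ee_pos"][2]-z,-np.radians(dy)))
def st():
    s=state();print("t %.2f jig"%s["time_s"],wj(s["ee_pos"]).round(1),"z %.1f rot"%s["ee_pos"][2],s["ee_rot"].round(1),"F",s["force"].round(1),"Fjig",np.round([s["force"][:2]@X,s["force"][:2]@Y],1),"w %.1f"%s["gripper_width"],"q6 %.0f"%s["qpos"][5])
E
python3 -c "
from h import *
go(-18,-45,150,75.6)"
```

```text
x 487.0 y -262.6 z 77.2 yaw -0.882
```

```bash
python3 -m crank '[{"grip":0,"x":0.03,"y":-0.016,"z":0,"yaw":-0.1},{"grip":0,"x":0.066,"y":-0.035,"z":0,"yaw":-0.2},{"grip":0,"x":0.102,"y":-0.055,"z":0,"yaw":-0.3},{"grip":0,"x":0.138,"y":-0.074,"z":0,"yaw":-0.4},{"grip":0,"x":0.17,"y":-0.09,"z":0,"yaw":-0.5}]' 10
python3 -c "
from h import *
st();go(-18,-45,150,75.6)"
```

```text
time_s: 0.52
ee_pos: [360.2, -365.0, 227.6]
ee_rot: [-179.9, -0.0, 54.0]
force: [0.3, 0.5, 0.2]
gripper_width: 61.0
gripper_force: 0.0
t 0.52 jig [-152.7 -377.8] z 227.6 rot [-179.9   -0.    54. ] F [0.3 0.5 0.2] Fjig [0.1 0.5] w 61.0 q6 -11
x 359.0 y 2.7 z 77.6 yaw -0.377
```

```bash
python3 -m crank '[{"grip":0,"x":0.036,"y":0,"z":0.01,"yaw":-0.08},{"grip":0,"x":0.072,"y":0,"z":0.02,"yaw":-0.16},{"grip":0,"x":0.108,"y":0.001,"z":0.03,"yaw":-0.24},{"grip":0,"x":0.144,"y":0.001,"z":0.04,"yaw":-0.32},{"grip":0,"x":0.18,"y":0.001,"z":0.04,"yaw":-0.377}]' 
python3 -c "
from h import *
st();go(-18,-45,100,75.6)"
```

```text
time_s: 0.93
ee_pos: [466.3, -220.4, 185.8]
ee_rot: [-179.8, -0.0, 75.5]
force: [-0.5, -1.0, -0.5]
gripper_width: 27.1
gripper_force: 0.0
t 0.93 jig [ -85.8 -211.4] z 185.8 rot [-179.8   -0.    75.5] F [-0.5 -1.  -0.5] Fjig [-0.2 -1.1] w 27.1 q6 -12
x 166.5 y 67.6 z 85.8 yaw -0.001
```

```bash
python3 -m crank '[{"grip":0,"x":0.034,"y":0.014,"z":0.017},{"grip":0,"x":0.068,"y":0.028,"z":0.034},{"grip":0,"x":0.102,"y":0.042,"z":0.05},{"grip":0,"x":0.136,"y":0.056,"z":0.068},{"grip":0,"x":0.166,"y":0.0675,"z":0.085}]'
python3 - <<'E'
from h import *
st();go(-18,-45,36,75.6)
im=grab_frame("wrist");cv2.imwrite("pics/wrist1.png",im[:,:,::-1]);im=grab_frame("top");cv2.imwrite("pics/top1.png",im[:,:,::-1])
E
```

```text
t 0.93 jig [ -85.8 -211.4] z 185.8 rot [-179.8   -0.    75.5] F [-0.5 -1.  -0.5] Fjig [-0.2 -1.1] w 27.1 q6 -12
x 166.5 y 67.6 z 149.8 yaw -0.001validation failed for argument at $[0]...
```

View pics/wrist1.png

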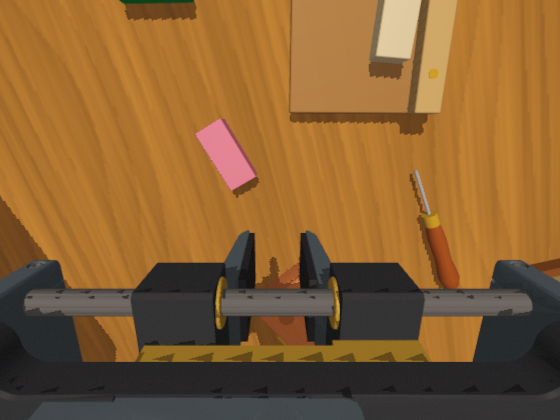

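The move was refused because every row needs a yaw value, so the arm did not move. The wrist view shows the jig square to the tool axes (left bed edge at column 291, block at (398,30)), so the yaw estimate is good.

```bash
python3 -m crank '[{"grip":0,"x":0.034,"y":0.014,"z":0.017,"yaw":0},{"grip":0,"x":0.068,"y":0.028,"z":0.034,"yaw":0},{"grip":0,"x":0.102,"y":0.042,"z":0.05,"yaw":0},{"grip":0,"x":0.136,"y":0.056,"z":0.068,"yaw":0},{"grip":0,"x":0.166,"y":0.0675,"z":0.085,"yaw":0}]'
python3 - <<'E'
from h import *
st();go(-18,-45,36,75.6)
im=grab_frame("wrist");cv2.imwrite("pics/wrist2.png",im[:,:,::-1]);print(camera_model("wrist"))
E
```

```text
time_s: 1.45
ee_pos: [575.1, -78.3, 102.1]
ee_rot: [180.0, 0.0, 75.3]
force: [0.2, -0.8, 1.0]
gripper_width: 0.3
gripper_force: 0.0
t 1.45 jig [-15.8 -46.7] z 102.1 rot [180.    0.   75.3] F [ 0.2 -0.8  1. ] Fjig [ 0.4 -0.7] w 0.3 q6 6
x 1.7 y -2.2 z 66.1 yaw -0.005
{'intrinsics': array([[300.75903145,   0.        , 277.13195334],
       [  0.        , 300.75903145, 209.28993138],
       [  0.        ,   0.        ,   1.        ]]), 'R': array([[ 0.96787792, -0.25140734, -0.00258549],
       [-0.24019607, -0.9276569 ,  0.28593447],
       [-0.07428447, -0.27612863, -0.95824569]]), 't': array([-576.41463051,   76.60282335,  291.30058307])}
```

View pics/wrist2.png

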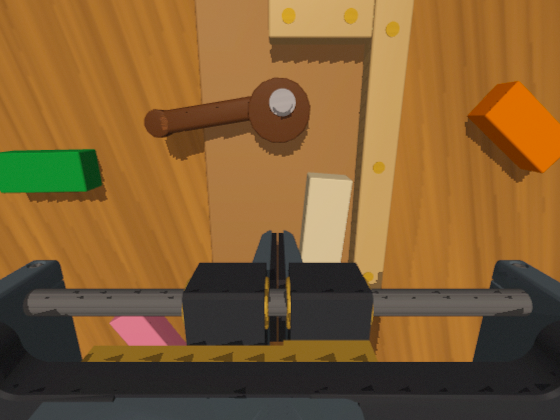

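The wrist view shows the closed finger just left of the block, whose top corners are (307,174) and (352,177). The fence's inner edge runs from (372,38) to (356,270), the stop edge is on row 38, the bolt is at (283,101) and the lever end at (157,123).

Run:
```python
from h import *
for n,u,v,z in[("stop",272,38,38),("stop",366,38,38),("fence",372,38,38),("fence",357,262,38),("bolt",283,101,40),("tip",146,124,37),("blk",307,174,42),("blk",352,177,42),("blkL",300,265,42),("bedL",212,260,18),("levend",157,123,37)]:
    print(n,wj(ray("wrist",u,v,z)).round(1))
```

```text
stop [-18.5  91.7]
stop [42.2 91.5]
fence [46.  91.5]
fence [ 48.  -67.7]
bolt [-11.3  53.2]
tip [-107.2   38.5]
blk [6.  3.8]
blk [38.3  1.5]
blkL [  2.3 -68.2]
bedL [-72.3 -75.6]
levend [-99.4  39.1]
```

Run:
```python
from h import *
st()
im=grab_frame("wrist")[:,:,::-1].copy();cv2.imwrite("pics/wrist3.png",im)
old=cv2.imread("pics/wrist2.png")
for i in(old,im):
    h=cv2.cvtColor(i,cv2.COLOR_BGR2HSV);print(h[215,325])
    g=cv2.cvtColor(i,cv2.COLOR_BGR2GRAY).astype(int)
    print("col325",[int(r) for r in range(150,200) if abs(g[r+1,325]-g[r-1,325])>25],"col330 stop",[r for r in range(20,60) if abs(g[r+1,330]-g[r-1,330])>25])
m=camera_model("wrist");print("cam",-m["R"].T@m["t"],state()["ee_pos"])
print("blk",wj(ray("wrist",330,175,42)),"stop",wj(ray("wrist",320,38,38)))
t=grab_frame("top")[:,:,::-1].copy();cv2.imwrite("pics/top2.png",t)
```

```text
t 1.50 jig [-15.5 -42.1] z 98.7 rot [-179.8   -0.2   75.4] F [ 3.2  2.9 -1.1] Fjig [2.4 3.6] w 0.5 q6 6
[ 20  79 214]
col325 [178, 179] col330 stop [35, 36, 37, 38]
[ 19  77 214]
col325 [185, 186] col330 stop [42, 43, 44, 45]
cam [596.17703681   4.52002463 256.6706439 ] [574.56551083 -76.38544107  99.86473087]
blk [21.13476512 -0.08705387] stop [10.88515434 88.79706289]
```

Run:
```python
from h import *
for _ in range(3): grab_frame("side")
st();m=camera_model("wrist")
im=grab_frame("wrist")[:,:,::-1].copy();st();cv2.imwrite("pics/wrist4.png",im)
c=cv2.resize(im[20:300,140:420],None,fx=2.1,fy=2.1);cv2.imwrite("pics/crop4.png",c)
```

```text
t 1.75 jig [-16.5 -49.1] z 103.5 rot [180.    0.   75.3] F [ 0.1  0.3 -0.2] Fjig [0.  0.3] w 0.7 q6 6
t 1.80 jig [-16.4 -49.2] z 103.8 rot [179.9   0.   75.2] F [0.1 1.4 0.1] Fjig [-0.2  1.3] w 0.3 q6 6
```

View pics/crop4.png

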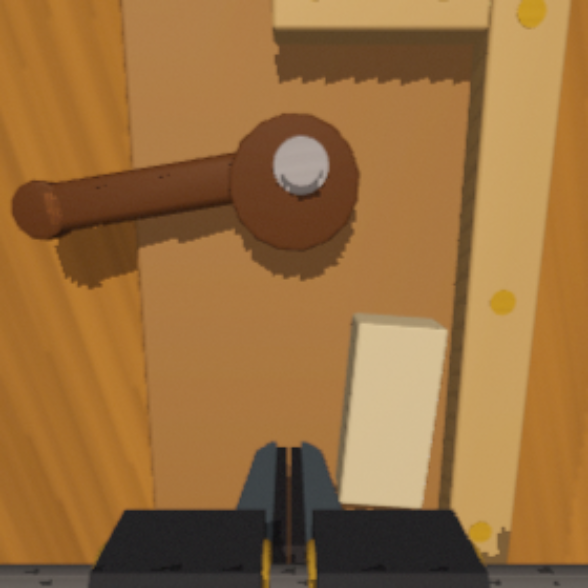

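Settled wrist view: block top-face corners are at crop (354,322), (446,328), (423,507) and (340,502). The stop's inner top edge is on crop row 28, the bolt at (301,163) and the lever end at (38,210).

Run:
```python
from h import *
st()
f=lambda u,v:(140+u/2.1-.25,20+v/2.1-.25)
for n,u,v,z in[("stop",276,28,38),("stop",487,28,38),("fence",490,30,38),("fence",452,500,38),("bolt",301,160,40),("blk",354,322,42),("blk",446,328,42),("blkR",423,507,42),("blkL",340,502,42),("levend",38,210,37),("cam",295,182,39),("bedL",155,500,18)]:
    print(n,wj(ray("wrist",*f(u,v),z)).round(1))
t=cv2.imread("pics/top2.png");M,B,D=measure(t)
for c in B[:2]: print("bone top",cv2.contourArea(c),wj(rectinfo(rays("top",c[:,0,:],42))[0]))
for n,u,v,z in[("fence",128,120,38),("stop",180,295,38),("stop",213,145,38)]: print(n,wj(ray("top",u/5+209.6,v/5+159.6,z)))
```

```text
t 1.80 jig [-16.4 -49.2] z 103.8 rot [179.9   0.   75.2] F [0.1 1.4 0.1] Fjig [-0.2  1.3] w 0.3 q6 6
stop [-19.4  88.3]
stop [46.6 87.9]
fence [47.6 87.3]
fence [ 46.9 -74.2]
bolt [-11.6  49.4]
blk [ 6.8 -3.8]
blk [39.1 -6.2]
blkR [ 34.9 -75.1]
blkL [  3.2 -72.8]
levend [-100.7   34.2]
cam [-13.6  42.6]
bedL [-72.7 -83.2]
fence [ 44.53999054 122.46294389]
stop [-20.51590972  82.49607023]
stop [43.42325432 85.4692724 ]
```

```bash
sed -i 's/^O=np.array(\[602.,-37.\])/O=np.array([603.3,-35.8])/' h.py; python3 -c "
from h import *
go(-18,-41,36,75.6)"
```

```text
x 9.7 y -0.7 z 67.8 yaw -0.006
```

```bash
python3 -m crank '[{"grip":0,"x":0.005,"y":-0.001,"z":0.02,"yaw":-0.006},{"grip":0,"x":0.0097,"y":-0.001,"z":0.04,"yaw":-0.006},{"grip":0,"x":0.0097,"y":-0.001,"z":0.06,"yaw":-0.006},{"grip":0,"x":0.0097,"y":-0.001,"z":0.068,"yaw":-0.006},{"grip":0,"x":0.0097,"y":-0.001,"z":0.068,"yaw":-0.006}]' >/dev/null
python3 -c "
from h import *
grab_frame('side');grab_frame('side');st();go(0,-41,36,75.6)"
```

```text
t 2.32 jig [-17.8 -40.3] z 35.9 rot [179.9  -0.   75.6] F [-0.1  0.6 -0.2] Fjig [-0.3  0.6] w 0.8 q6 6
x -0.7 y 17.8 z -0.1 yaw 0.000
```

Push sideways to the fence gently.

```bash
python3 -m crank '[{"grip":0,"x":0,"y":0.004,"z":0,"yaw":0},{"grip":0,"x":0,"y":0.008,"z":0,"yaw":0},{"grip":0,"x":0,"y":0.011,"z":0,"yaw":0},{"grip":0,"x":0,"y":0.013,"z":0,"yaw":0},{"grip":0,"x":0,"y":0.015,"z":0,"yaw":0}]'
python3 -m crank '[{"grip":0,"x":0,"y":0.0005,"z":0,"yaw":0},{"grip":0,"x":0,"y":0.001,"z":0,"yaw":0},{"grip":0,"x":0,"y":0.0015,"z":0,"yaw":0},{"grip":0,"x":0,"y":0.002,"z":0,"yaw":0},{"grip":0,"x":0,"y":0.002,"z":0,"yaw":0}]' >/dev/null
python3 -c "
from h import *
st()"
```

```text
time_s: 2.73
ee_pos: [590.3, -73.3, 35.3]
ee_rot: [-180.0, 0.0, 75.7]
force: [-0.9, -0.0, 1.0]
gripper_width: 0.3
gripper_force: 0.7
t 3.15 jig [ -1.3 -39.5] z 34.9 rot [180.    0.   75.7] F [-1.9  0.5  0.8] Fjig [-1.9  0. ] w 0.6 q6 6
```

```bash
python3 -m crank '[{"grip":0,"x":0,"y":0.001,"z":0,"yaw":0},{"grip":0,"x":0,"y":0.002,"z":0,"yaw":0},{"grip":0,"x":0,"y":0.003,"z":0,"yaw":0},{"grip":0,"x":0,"y":0.003,"z":0,"yaw":0},{"grip":0,"x":0,"y":0.003,"z":0,"yaw":0}]' 
python3 -c "
from h import *
st()"
```

```text
time_s: 3.57
ee_pos: [595.5, -74.5, 34.9]
ee_rot: [180.0, -0.0, 75.7]
force: [-0.5, 0.9, -0.1]
gripper_width: 0.2
gripper_force: 0.0
t 3.57 jig [  2.1 -39.5] z 34.9 rot [180.   -0.   75.7] F [-0.5  0.9 -0.1] Fjig [-0.7  0.7] w 0.2 q6 6
```

```bash
python3 -m crank '[{"grip":0,"x":0,"y":0.001,"z":0,"yaw":0},{"grip":0,"x":0,"y":0.002,"z":0,"yaw":0},{"grip":0,"x":0,"y":0.002,"z":0,"yaw":0},{"grip":0,"x":0,"y":0.002,"z":0,"yaw":0},{"grip":0,"x":0,"y":0.002,"z":0,"yaw":0}]'
python3 - <<'E'
from h import *
st()
im=grab_frame("wrist")[:,:,::-1].copy()
c=cv2.resize(im[0:300,140:420],None,fx=2,fy=2);cv2.imwrite("pics/crop5.png",c)
E
```

```text
time_s: 3.98
ee_pos: [596.0, -74.6, 34.9]
ee_rot: [-179.9, -0.0, 75.7]
force: [-3.9, 2.2, 4.3]
gripper_width: 0.7
gripper_force: 2.7
t 3.98 jig [  2.6 -39.4] z 34.9 rot [-179.9   -0.    75.7] F [-3.9  2.2  4.3] Fjig [-4.3  1.2] w 0.7 q6 6
```

View pics/crop5.png

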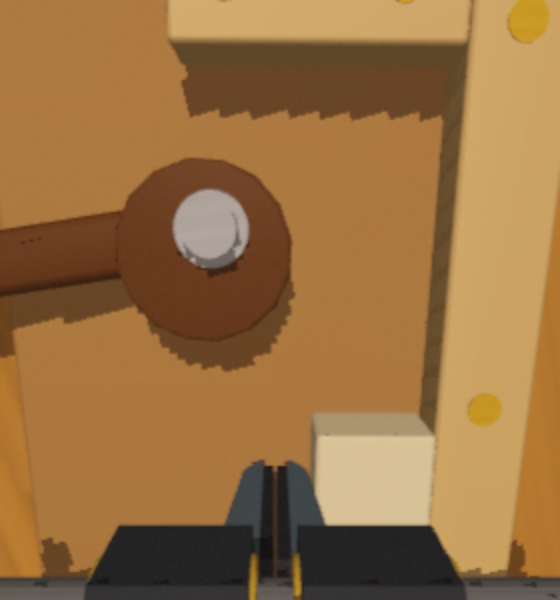

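The block is now square against the fence (crop (372,470), touching the fence edge; force 4 N). Next, go round behind it.

```bash
python3 -m crank '[{"grip":0,"x":0,"y":-0.014,"z":0,"yaw":0},{"grip":0,"x":-0.02,"y":-0.016,"z":0,"yaw":0},{"grip":0,"x":-0.045,"y":-0.016,"z":0,"yaw":0},{"grip":0,"x":-0.066,"y":-0.016,"z":0,"yaw":0},{"grip":0,"x":-0.066,"y":-0.016,"z":0,"yaw":0}]' >/dev/null
python3 -m crank '[{"grip":0,"x":0,"y":0,"z":0,"yaw":0},{"grip":0,"x":0,"y":0.02,"z":0,"yaw":0},{"grip":0,"x":0,"y":0.041,"z":0,"yaw":0},{"grip":0,"x":0,"y":0.041,"z":0,"yaw":0},{"grip":0,"x":0,"y":0.041,"z":0,"yaw":0}]'
python3 -c "
from h import *
st();go(28,-1,36,75.6)"
```

```text
time_s: 4.87
ee_pos: [605.8, -144.4, 34.6]
ee_rot: [180.0, -0.0, 75.7]
force: [-0.4, -0.2, -0.4]
gripper_width: 0.6
gripper_force: 0.0
t 4.87 jig [  29.5 -104.5] z 34.6 rot [180.   -0.   75.7] F [-0.4 -0.2 -0.4] Fjig [-0.3 -0.3] w 0.6 q6 -0
x 103.5 y -1.2 z -1.4 yaw 0.002
```

```bash
python3 -m crank '[{"grip":0,"x":0.007,"y":0,"z":0,"yaw":0},{"grip":0,"x":0.014,"y":0,"z":0,"yaw":0},{"grip":0,"x":0.021,"y":0,"z":0,"yaw":0},{"grip":0,"x":0.028,"y":0,"z":0,"yaw":0},{"grip":0,"x":0.035,"y":0,"z":0,"yaw":0}]' >/dev/null
python3 -m crank '[{"grip":0,"x":0.007,"y":0,"z":0,"yaw":0},{"grip":0,"x":0.014,"y":0,"z":0,"yaw":0},{"grip":0,"x":0.021,"y":0,"z":0,"yaw":0},{"grip":0,"x":0.028,"y":0,"z":0,"yaw":0},{"grip":0,"x":0.035,"y":0,"z":0,"yaw":0}]' >/dev/null
python3 -m crank '[{"grip":0,"x":0.006,"y":0,"z":0,"yaw":0},{"grip":0,"x":0.012,"y":0,"z":0,"yaw":0},{"grip":0,"x":0.018,"y":0,"z":0,"yaw":0},{"grip":0,"x":0.022,"y":0,"z":0,"yaw":0},{"grip":0,"x":0.026,"y":0,"z":0,"yaw":0}]'
python3 -m crank '[{"grip":0,"x":0.001,"y":0,"z":0,"yaw":0},{"grip":0,"x":0.002,"y":0,"z":0,"yaw":0},{"grip":0,"x":0.003,"y":0,"z":0,"yaw":0},{"grip":0,"x":0.004,"y":0,"z":0,"yaw":0},{"grip":0,"x":0.004,"y":0,"z":0,"yaw":0}]' >/dev/null
python3 -c "
from h import *
st();go(28,-1,36,75.6)"
```

```text
time_s: 6.12
ee_pos: [629.1, -51.5, 34.9]
ee_rot: [180.0, -0.0, 75.7]
force: [-1.8, -1.3, 0.4]
gripper_width: 0.6
gripper_force: 0.8
t 6.53 jig [29.  -5.2] z 35.0 rot [179.9  -0.   75.7] F [-1.  -0.2 -0.5] Fjig [-0.9 -0.4] w 0.3 q6 9
x 4.2 y -1.0 z -1.0 yaw 0.001
```

```bash
python3 -m crank '[{"grip":0,"x":0.001,"y":0,"z":0,"yaw":0},{"grip":0,"x":0.002,"y":0,"z":0,"yaw":0},{"grip":0,"x":0.003,"y":0,"z":0,"yaw":0},{"grip":0,"x":0.004,"y":0,"z":0,"yaw":0},{"grip":0,"x":0.004,"y":0,"z":0,"yaw":0}]'
python3 -c "
from h import *
grab_frame('side');st()"
```

```text
time_s: 6.95
ee_pos: [630.3, -45.9, 35.1]
ee_rot: [-180.0, 0.2, 75.7]
force: [-2.3, -5.1, 1.8]
gripper_width: 0.7
gripper_force: 3.1
t 7.00 jig [28.6 -3.1] z 35.1 rot [-180.     0.2   75.7] F [-1.7 -5.6  2.1] Fjig [-0.3 -5.9] w 0.7 q6 9
```

```bash
python3 -m crank '[{"grip":0,"x":0.001,"y":0,"z":0,"yaw":0},{"grip":0,"x":0.002,"y":0,"z":0,"yaw":0},{"grip":0,"x":0.002,"y":0,"z":0,"yaw":0},{"grip":0,"x":0.002,"y":0,"z":0,"yaw":0},{"grip":0,"x":0.002,"y":0,"z":0,"yaw":0}]'
python3 - <<'E'
from h import *
st()
im=grab_frame("wrist")[:,:,::-1].copy()
cv2.imwrite("pics/w6.png",cv2.resize(im,(800,600)))
E
```

```text
time_s: 7.42
ee_pos: [630.2, -45.8, 35.1]
ee_rot: [-180.0, 0.3, 75.8]
force: [-4.1, -11.4, 0.2]
gripper_width: 0.5
gripper_force: 5.9
t 7.42 jig [28.5 -3. ] z 35.1 rot [-180.     0.3   75.8] F [ -4.1 -11.4   0.2] Fjig [ -1.2 -12. ] w 0.5 q6 9
```

View pics/w6.png

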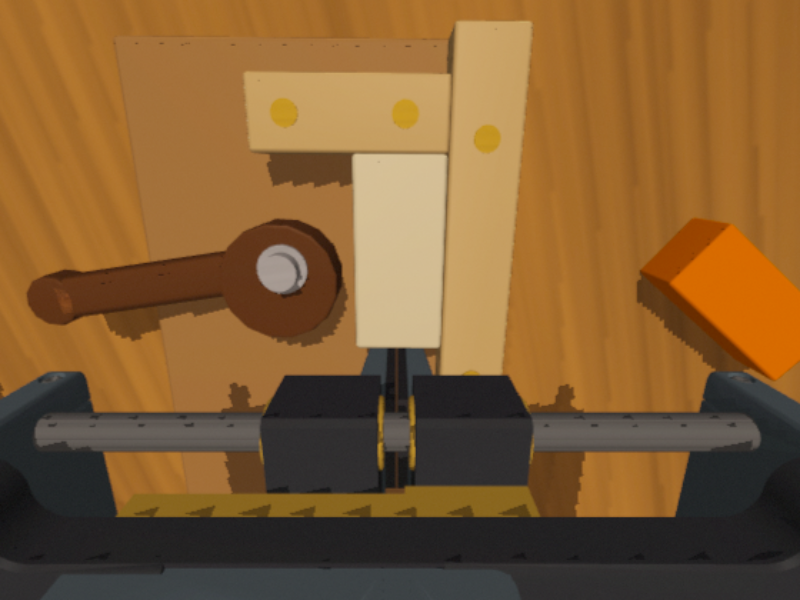

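Block home at the stop (touching at row 152) and square on the fence (column 447); cam slack, lever end at (55,298). Now back off, lift, and go to the lever's far side.

```bash
cat >> h.py <<'E'
def arc(a,b,off=24,z=39,r=85,n=5):
    s=state();w=np.radians(s["ee_rot"][2])
    for k in range(1,n+1):
        p=a+(b-a)*k/n;t=np.radians(p);u=np.array([np.cos(t),np.sin(t)]);v=np.array([-u[1],u[0]])
        c=np.array([-13.7,45])+r*u-off*v;d=jw(*c)-s["ee_pos"][:2]
        dy=(p-90-14.4-s["ee_rot"][2]+180)%360-180
        print("phi %.0f: x %.1f y %.1f z %.1f yaw %.3f"%(p,d@[np.cos(w),np.sin(w)],d@[np.sin(w),-np.cos(w)],s["ee_pos"][2]-z,-np.radians(dy)))
def phi():
    s=state();d=wj(s["ee_pos"])-[-13.7,45];print("finger polar %.1f r %.1f -> lever phi if touching %.1f"%(np.degrees(np.arctan2(d[1],d[0]))%360,np.hypot(*d),(np.degrees(np.arctan2(d[1],d[0])+np.arcsin(24/np.hypot(*d))))%360))
E
python3 -m crank '[{"grip":0,"x":-0.01,"y":0,"z":0,"yaw":0},{"grip":0,"x":-0.016,"y":0,"z":-0.02,"yaw":0},{"grip":0,"x":-0.016,"y":0,"z":-0.055,"yaw":0},{"grip":0,"x":-0.016,"y":0,"z":-0.085,"yaw":0},{"grip":0,"x":-0.016,"y":0,"z":-0.085,"yaw":0}]'
python3 -c "
from h import *
st();arc(189,189,36,100,85,1)"
```

```text
time_s: 7.88
ee_pos: [631.2, -58.3, 126.7]
ee_rot: [179.3, -0.2, 75.6]
force: [1.2, 0.5, 0.3]
gripper_width: 0.4
gripper_force: 0.0
t 7.88 jig [ 32.6 -14.8] z 126.7 rot [179.3  -0.2  75.6] F [1.2 0.5 0.3] Fjig [1.  0.8] w 0.4 q6 8
phi 189: x 82.2 y -135.9 z 26.7 yaw -0.156
```

```bash
python3 -m crank '[{"grip":0,"x":0.018,"y":-0.03,"z":0,"yaw":-0.04},{"grip":0,"x":0.036,"y":-0.06,"z":0,"yaw":-0.08},{"grip":0,"x":0.054,"y":-0.09,"z":0,"yaw":-0.12},{"grip":0,"x":0.072,"y":-0.12,"z":0,"yaw":-0.156},{"grip":0,"x":0.083,"y":-0.136,"z":0.01,"yaw":-0.156}]' >/dev/null
python3 -c "
from h import *
for _ in range(4): grab_frame('side')
st();arc(189,189,36,39,85,1)"
```

```text
t 8.50 jig [-107.1   67.7] z 110.1 rot [179.9  -0.   84.7] F [-0.3  0.4  0.1] Fjig [-0.4  0.3] w -0.0 q6 10
phi 189: x -1.0 y 3.7 z 71.1 yaw 0.001
```

```bash
python3 -m crank '[{"grip":0,"x":0,"y":0.004,"z":0.02,"yaw":0},{"grip":0,"x":0,"y":0.004,"z":0.04,"yaw":0},{"grip":0,"x":0,"y":0.004,"z":0.06,"yaw":0},{"grip":0,"x":0,"y":0.004,"z":0.071,"yaw":0},{"grip":0,"x":0,"y":0.004,"z":0.071,"yaw":0}]' >/dev/null
python3 - <<'E'
from h import *
for _ in range(3): grab_frame('side')
st();phi();arc(189,205)
im=grab_frame("wrist")[:,:,::-1].copy()
cv2.imwrite("pics/w7.png",cv2.resize(im,(700,525)))
E
```

```text
t 9.07 jig [-101.9   67.8] z 39.6 rot [179.9  -0.   84.6] F [ 0.7 -1.   1.6] Fjig [ 0.9 -0.8] w 0.4 q6 10
finger polar 165.5 r 91.1 -> lever phi if touching 180.8
phi 192: x -17.1 y -2.6 z 0.6 yaw -0.057
phi 195: x -22.0 y -3.6 z 0.6 yaw -0.113
phi 199: x -26.9 y -4.2 z 0.6 yaw -0.168
phi 202: x -31.8 y -4.6 z 0.6 yaw -0.224
phi 205: x -36.7 y -4.7 z 0.6 yaw -0.280
```

View pics/w7.png

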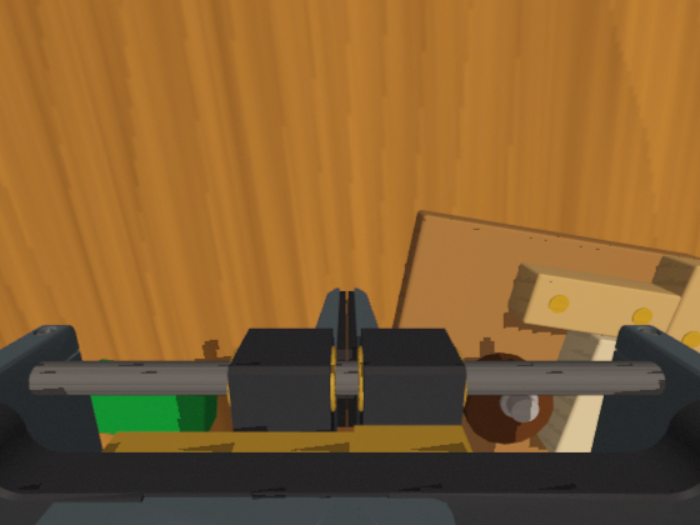

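Finger is down on the lever's +y side (finger at (345,320), bolt at (520,405)), clear of the green look-alike at (150,400). Sweep.

```bash
python3 -m crank '[{"grip":0,"x":-0.01,"y":-0.002,"z":0,"yaw":-0.05},{"grip":0,"x":-0.018,"y":-0.003,"z":0,"yaw":-0.11},{"grip":0,"x":-0.025,"y":-0.004,"z":0,"yaw":-0.17},{"grip":0,"x":-0.031,"y":-0.0045,"z":0,"yaw":-0.22},{"grip":0,"x":-0.037,"y":-0.005,"z":0,"yaw":-0.28}]' >/dev/null
python3 -c "
from h import *
st();phi();arc(205,225)"
```

```text
t 9.53 jig [-101.3   30.7] z 40.3 rot [179.8   0.  100.8] F [ 1.1  0.4 -0.3] Fjig [0.9 0.6] w 0.6 q6 -10
finger polar 189.3 r 88.7 -> lever phi if touching 205.0
phi 209: x -6.0 y -1.1 z 1.3 yaw -0.067
phi 213: x -12.1 y -2.2 z 1.3 yaw -0.136
phi 217: x -18.2 y -2.8 z 1.3 yaw -0.206
phi 221: x -24.4 y -3.0 z 1.3 yaw -0.276
phi 225: x -30.5 y -2.8 z 1.3 yaw -0.346
```

```bash
python3 -m crank '[{"grip":0,"x":-0.006,"y":-0.001,"z":0,"yaw":-0.07},{"grip":0,"x":-0.012,"y":-0.002,"z":0,"yaw":-0.14},{"grip":0,"x":-0.018,"y":-0.003,"z":0,"yaw":-0.21},{"grip":0,"x":-0.0245,"y":-0.003,"z":0,"yaw":-0.28},{"grip":0,"x":-0.0305,"y":-0.003,"z":0,"yaw":-0.35}]' >/dev/null
python3 -c "
from h import *
st();phi();arc(225,245)"
```

```text
t 9.95 jig [-91.5   1.6] z 40.2 rot [1.799e+02 1.000e-01 1.209e+02] F [-0.1  1.7 -0.3] Fjig [-0.5  1.6] w 0.7 q6 -33
finger polar 209.1 r 89.1 -> lever phi if touching 224.8
phi 229: x -6.3 y -0.8 z 1.2 yaw -0.065
phi 233: x -12.4 y -1.9 z 1.2 yaw -0.135
phi 237: x -18.5 y -2.5 z 1.2 yaw -0.204
phi 241: x -24.7 y -2.7 z 1.2 yaw -0.274
phi 245: x -30.9 y -2.5 z 1.2 yaw -0.344
```

```bash
python3 -m crank '[{"grip":0,"x":-0.006,"y":-0.001,"z":0,"yaw":-0.07},{"grip":0,"x":-0.0125,"y":-0.002,"z":0,"yaw":-0.14},{"grip":0,"x":-0.0185,"y":-0.0025,"z":0,"yaw":-0.2},{"grip":0,"x":-0.0245,"y":-0.0025,"z":0,"yaw":-0.27},{"grip":0,"x":-0.031,"y":-0.0025,"z":0,"yaw":-0.345}]' >/dev/null
python3 -c "
from h import *
st();phi();arc(245,260)"
```

```text
t 10.37 jig [-71.7 -22.2] z 40.1 rot [1.800e+02 1.000e-01 1.407e+02] F [-1.3  0.2 -0.3] Fjig [-1.3 -0.1] w 0.3 q6 -56
finger polar 229.2 r 88.8 -> lever phi if touching 244.9
phi 248: x -4.7 y -0.7 z 1.1 yaw -0.051
phi 251: x -9.2 y -1.7 z 1.1 yaw -0.104
phi 254: x -13.8 y -2.3 z 1.1 yaw -0.156
phi 257: x -18.4 y -2.7 z 1.1 yaw -0.208
phi 260: x -23.0 y -2.9 z 1.1 yaw -0.261
```

```bash
python3 -m crank '[{"grip":0,"x":-0.0047,"y":-0.001,"z":0,"yaw":-0.05},{"grip":0,"x":-0.009,"y":-0.0015,"z":0,"yaw":-0.1},{"grip":0,"x":-0.014,"y":-0.002,"z":0,"yaw":-0.155},{"grip":0,"x":-0.0185,"y":-0.0025,"z":0,"yaw":-0.21},{"grip":0,"x":-0.023,"y":-0.003,"z":0,"yaw":-0.26}]' >/dev/null
python3 - <<'E'
from h import *
st();phi();arc(260,272)
im=grab_frame("top")[:,:,::-1].copy()
cv2.imwrite("pics/t8.png",cv2.resize(im[150:290,200:380],None,fx=4,fy=4,interpolation=cv2.INTER_CUBIC))
E
```

```text
t 10.78 jig [-52.2 -34.5] z 40.0 rot [1.800e+02 1.000e-01 1.555e+02] F [-0.2  1.2  0.7] Fjig [-0.5  1.1] w 0.8 q6 -73
finger polar 244.2 r 88.4 -> lever phi if touching 259.9
phi 262: x -3.7 y -0.9 z 1.0 yaw -0.044
phi 265: x -7.3 y -1.7 z 1.0 yaw -0.086
phi 267: x -10.9 y -2.3 z 1.0 yaw -0.127
phi 270: x -14.6 y -2.8 z 1.0 yaw -0.169
phi 272: x -18.3 y -3.1 z 1.0 yaw -0.211
```

View pics/t8.png

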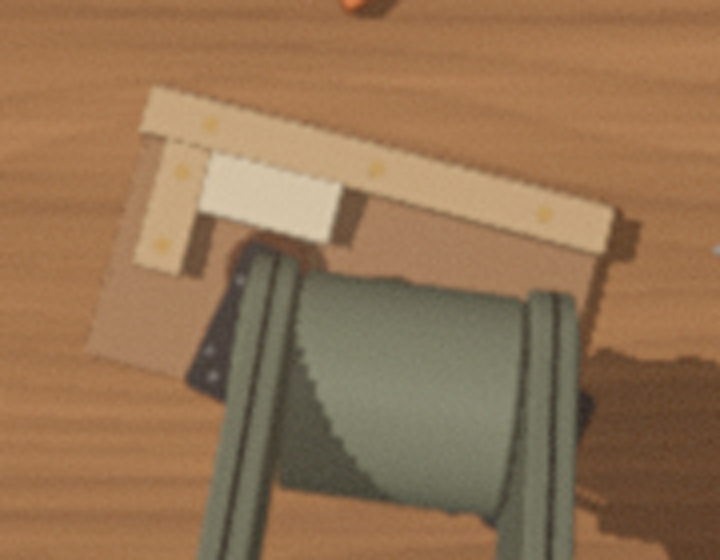

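The block is still home in the corner (crop (270,195)); the arm hides the lever. Keep sweeping and watch the force.

```bash
python3 -m crank '[{"grip":0,"x":-0.0037,"y":-0.001,"z":0,"yaw":-0.045},{"grip":0,"x":-0.0073,"y":-0.0015,"z":0,"yaw":-0.085},{"grip":0,"x":-0.011,"y":-0.002,"z":0,"yaw":-0.13},{"grip":0,"x":-0.0146,"y":-0.003,"z":0,"yaw":-0.17},{"grip":0,"x":-0.0183,"y":-0.003,"z":0,"yaw":-0.21}]' >/dev/null
python3 -c "
from h import *
st();phi();arc(272,282)"
```

```text
t 11.25 jig [-39.2 -40.8] z 39.6 rot [-180.    -0.5  167.4] F [-11.3   2.6   9.3] Fjig [-11.6  -0.3] w 0.6 q6 -85
finger polar 253.5 r 89.5 -> lever phi if touching 269.0
phi 274: x -7.4 y -0.9 z 0.6 yaw -0.038
phi 276: x -10.4 y -1.6 z 0.6 yaw -0.073
phi 278: x -13.5 y -2.2 z 0.6 yaw -0.108
phi 280: x -16.5 y -2.6 z 0.6 yaw -0.143
phi 282: x -19.6 y -3.0 z 0.6 yaw -0.178
```

```bash
python3 -m crank '[{"grip":0,"x":-0.004,"y":-0.001,"z":0,"yaw":-0.04},{"grip":0,"x":-0.007,"y":-0.0015,"z":0,"yaw":-0.075},{"grip":0,"x":-0.01,"y":-0.002,"z":0,"yaw":-0.11},{"grip":0,"x":-0.013,"y":-0.0025,"z":0,"yaw":-0.145},{"grip":0,"x":-0.016,"y":-0.003,"z":0,"yaw":-0.18}]' >/dev/null
python3 -c "
from h import *
st();phi();arc(280,286)"
```

```text
t 11.67 jig [-28.4 -44.5] z 39.1 rot [179.9  -1.2 177.8] F [-19.1   2.9  16.2] Fjig [-19.2  -1.9] w 0.4 q6 -96
finger polar 260.7 r 90.7 -> lever phi if touching 276.0
phi 281: x -7.8 y -0.2 z 0.1 yaw 0.017
phi 282: x -9.5 y -0.7 z 0.1 yaw -0.004
phi 284: x -11.3 y -1.2 z 0.1 yaw -0.025
phi 285: x -13.1 y -1.6 z 0.1 yaw -0.046
phi 286: x -14.9 y -2.0 z 0.1 yaw -0.067
```

```bash
python3 -m crank '[{"grip":0,"x":-0.0015,"y":0,"z":0,"yaw":0},{"grip":0,"x":-0.003,"y":-0.0005,"z":0,"yaw":0},{"grip":0,"x":-0.0045,"y":-0.0005,"z":0,"yaw":-0.02},{"grip":0,"x":-0.006,"y":-0.001,"z":0,"yaw":-0.04},{"grip":0,"x":-0.006,"y":-0.001,"z":0,"yaw":-0.04}]' >/dev/null
python3 -c "
from h import *
st();phi()"
```

```text
t 12.08 jig [-22.8 -44.8] z 39.2 rot [179.9  -1.2 180. ] F [-21.3   0.3  15.1] Fjig [-20.7  -5. ] w 0.4 q6 -98
finger polar 264.2 r 90.3 -> lever phi if touching 279.6
```

Well into grip. Back away along the push direction (+x tool), lift, and look.

```bash
python3 -m crank '[{"grip":0,"x":0.008,"y":0.001,"z":0,"yaw":0},{"grip":0,"x":0.02,"y":0.001,"z":0,"yaw":0},{"grip":0,"x":0.03,"y":0.001,"z":-0.01,"yaw":0},{"grip":0,"x":0.03,"y":0.001,"z":-0.045,"yaw":0},{"grip":0,"x":0.03,"y":0.001,"z":-0.08,"yaw":0}]' >/dev/null
python3 -m crank '[{"grip":0,"x":0.03,"y":0,"z":-0.02,"yaw":0},{"grip":0,"x":0.07,"y":0,"z":-0.03,"yaw":0},{"grip":0,"x":0.11,"y":0,"z":-0.04,"yaw":0},{"grip":0,"x":0.15,"y":0,"z":-0.05,"yaw":0},{"grip":0,"x":0.19,"y":0,"z":-0.06,"yaw":0}]'
python3 - <<'E'
from h import *
for _ in range(4): grab_frame("side")
st()
im=grab_frame("top")[:,:,::-1].copy()
cv2.imwrite("pics/t9.png",cv2.resize(im[150:290,200:380],None,fx=4,fy=4,interpolation=cv2.INTER_CUBIC))
E
```

```text
time_s: 12.92
ee_pos: [358.5, -73.0, 180.1]
ee_rot: [-180.0, 0.1, 180.0]
force: [0.3, -0.5, 0.5]
gripper_width: 0.3
gripper_force: 0.0
t 13.12 jig [-225.9  -96.7] z 180.4 rot [-179.9    0.3  179.9] F [0.8 0.4 0.5] Fjig [0.7 0.6] w 0.3 q6 -103
```

View pics/t9.png

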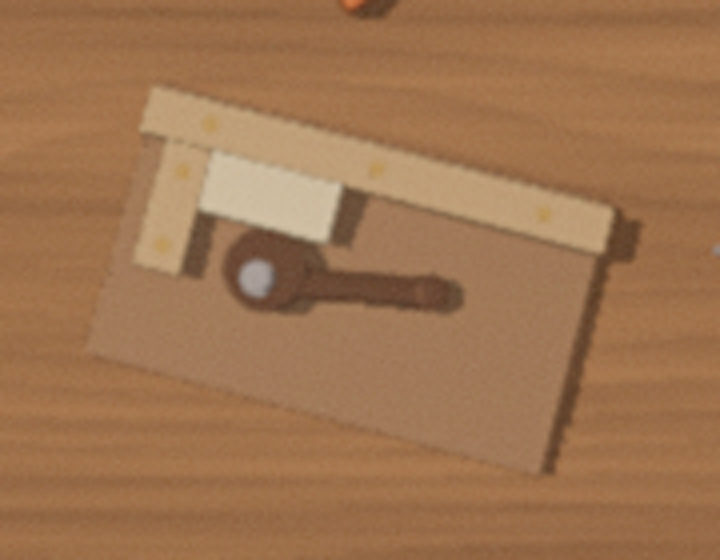

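The block sits square in the corner (crop (270,197)). The lever runs from bolt (257,278) to tip (443,293), about 280° in jig axes, so the cam is well into its grip. The robot is clear, so I'm handing in.

```bash
python3 -c "
from workcell import *
print(job_done())"
```

```text
the job is handed in; nothing more can be done
None
```

I pushed the bone block home against the end stop and fence, turned the cam lever to about 280° so it clamps the block, and handed the job in at about 13 s with the robot clear. The verdict wasn't shown, and the clamping force wasn't measured directly, only inferred from the lever angle and about 20 N on the finger.

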